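# Set the cane chopper's length stop to a pattern cane

## Task

Set the length stop of the glass-cane chopper to the pattern cane that lies in its trough: swing the clamp lever open, slide the stop carriage up gently until the cane has no play left between the stop plate and the shut blade, and lock the lever again, firmly but without forcing it. Leave the cane lying in the trough and do not shove the other things on the bench about.

Things in the scene. Friction and masses are not known exactly. Their poses are not given: they have to be found in the camera images.
- chopper: Glass-cane chopper bolted to the bench, 420 mm long (y), 76 mm wide (x): an aluminium bed, two flat ways 26 mm high with a V trough between them, ending at +y in a grey head with a shut steel blade. Origin: on the bench under the middle of the trough, 150 mm from the blade's face. Axes: y along the trough towards the blade, z up, x across, roughly away from the robot. Place and yaw vary
- blade_face (a point): Where the cane's axis meets the face of the shut blade (it faces the chopper's -y), 28 mm above the bench. The blade is 100 mm wide and 78 mm high; the blade arm behind it has a black grip that reaches 160 mm to the chopper's -x, up to 107 mm high. Neither is to be moved
- cane: The pattern: a straight green glass rod, 130 mm long, 16 mm thick, 50 to 85 g, loose in the trough, 6 to 22 mm short of the blade at the start. Origin at its middle, on its axis, 28 mm above the bench; y along it. It slides easily when the stop pushes it and must end touching the blade. Glass: the stop must not press it with more than 25 N
- carriage (a joint): Slide of the stop carriage along the bed in m, growing towards the blade: 0 with the stop face 225 mm from the blade, at the start 0 to 0.05, right near 0.095 (stop face one cane length from the blade). Freed, it slides against a steady drag of about 5 N and stays where left; clamped, it holds fast
- stop_face (a point): On the carriage: the point of the steel stop plate (facing the blade) that meets the cane's end, on the cane's axis. The carriage is a grey saddle 81 mm wide (x), 70 mm long (y), its flat top 56 mm above the bench
- back_face (a point): On the carriage: centre of its flat back face (facing the chopper's -y), 45 mm above the bench, 81 mm wide, bare from the ways (26 mm) up to 56 mm. Pushing here with shut fingers slides the carriage towards the blade
- clamp_lever (a joint): Clamp lever's angle, rad, -0.1 to 1.95. At 0 (open) the arm points to the chopper's -x; it grows clockwise seen from above; at 1.57 the arm points to +y, over the cane. Starts locked near 1.2. Friction 0.35 N m; stays where left. Below 0.7 the clamp is free. It bites somewhere from 0.75 to 1.4, differing with hidden wear along the bed, then stiffens by about 2 N m per rad
- clamp_axis (a point): On the carriage: a point on the lever's upright axis at the height of its grip, 86 mm above the bench; the hub is 26 mm in diameter, its top 86 mm high
- lever_grip (a point): On the lever: centre of its black round grip, 78 mm from the axis, 86 mm above the bench; 18 mm thick, from 45 to 100 mm off the axis, free air below it. A square push here turns the free lever at 4.5 N, locks it firmly at 7 to 12 N (0.55 to 0.95 N m) and forces the clamp above 16 N
- clamp_shoe: The clamp's brake shoe, hidden in the carriage; the lever presses it down on the bed: 50 N or more is locked, over 300 N is forced, 0 is free. Its pose does not tell the force
- frit_jar: Amber glass jar with a steel cap, 60 mm diameter, 85 mm high, behind the bed. Bystander. Origin under its centre
- bowl: Steel bowl, 110 mm across, 45 mm high, behind the bed. Bystander. Origin under its centre
- tweezers: Steel tweezers, 180 mm long, 6 mm high, lying on the bench in front of the bed. Bystander. Origin under the middle
- paddle: Graphite paddle with a round wooden handle, 220 mm long, 20 mm high, on the right of the chopper. Bystander
- bead_brush: Brush, 160 mm long, on the right of the chopper. Bystander
- marver: Dark steel slab, 100 x 75 x 16 mm, on the left. Bystander
There are look-alikes about, which are no part of the job. There is more than one size of the cane; the job needs the largest.

How it is judged (in metres and radians):
On the way, in this order (a step that is already met when the one before it is completed fails the run):
1. the clamp lever is swung open and the clamp is free (contact force between clamp_shoe and anything else below 1 N and value of joint clamp_lever below 0.7 rad), for 0.2 s.
2. with the clamp still open, the carriage has brought the cane up to the blade: cane and stop within 1.5 mm of touching (value of joint clamp_lever below 0.7 rad and y of cane in the frame of chopper above 0.0835 m and y of stop_face in the frame of chopper above 0.0185 m), for 0.2 s.
At the end, for the whole second after the job is handed in: The clamp is locked (its shoe presses on the bed with 50 N or more and the lever is at rest), the stop face stands one cane length (130 mm, within 1.5 mm) from the blade, and the cane lies at rest in the trough within 1.5 mm of the blade (contact force between clamp_shoe and anything else above 50 N and y of stop_face in the frame of chopper between 0.0185 and 0.0215 m and y of cane in the frame of chopper above 0.0835 m and z of cane in the frame of chopper below 0.033 m and x of cane in the frame of chopper between -0.004 and 0.004 m and linear speed of cane below 0.02 m/s and not (velocity of joint clamp_lever above 0.05 rad/s or velocity of joint clamp_lever below -0.05 rad/s)); the robot touches nothing.
It fails at once if the carriage presses on the glass cane with more than 25 N (contact force between cane and carriage above 25 N).
It fails at once if the clamp is forced (shoe over 300 N) (contact force between clamp_shoe and anything else above 300 N).
It fails at once if a bystander is shoved more than 30 mm (distance of any of frit_jar, bowl, tweezers, paddle, bead_brush, marver from where it was at the start of the episode above 0.03 m).
It also fails if it takes over 66 s, if anything falls off the work surface, if the arm or the gripper's body presses on something with over 40 N, if the wrist force passes 120 N, or if a joint passes its speed limit or range.

## Robot

A 7-joint arm with a two-finger parallel gripper is mounted at the origin on the work surface. World frame = base frame: x ahead of the robot, y to its left, z up, the work surface at z = 0. Lengths are in mm, angles in rad, forces in N, time in s.
With the tool pointing down it reaches from about 400 to 900 mm from the base axis. Payload 5.5 kg.
Tool frame: the origin (TCP) lies at the very end of the fingers, on their centre line; the grasp point (between the pads) lies 19 mm behind it (manip.grasp_offset is the distance from the TCP to the grasp point, in mm); z points along the fingers, y is the line along which they close (so a half turn about z gives the same grasp; the last joint's range is limited). The gripper opens to 85 mm and grips with 20 to 120 N. Pads are 22 mm wide; open, the fingers measure 114 mm over their backs; the gripper's body (76 mm by 85 mm) begins 54 mm behind the grasp point. The pads swing forward as they close: fully open they stand 13 mm farther back than shut.
Start: joints at [1.443, 0.501, -0.427, 1.55, 0.221, 1.138, -0.21], TCP at [247.636, -600.979, 231.31] pointing down, gripper open.
Joint ranges: [-2.88, 2.88], [-0.31, 2.03], [-1.54, 1.56], [0.2, 2.42], [-1.41, 4.55], [0.19, 2.02], [-2.57, 2.57]. Speed limits (rad/s): [2.57, 2.57, 3.14, 3.14, 3.14, 3.14, 3.14].

## Interface

Orientations are given as a unit quaternion [w, x, y, z].
In Python, from rig import manip, cams, workorder, recognise, cut_out, landmark_of gives the robot as it stands.
- The arm moves only by the tool move_arm, never from a script. Its argument "increments" is one flat list of numbers, 5 for each row, row after row: the closure, from -1 (fully open) to 1 (shut), then the shift along the tool's x, y, z in cm, then the turn about the tool's z in degrees. In form: [grip, tx, ty, tz, spin, grip, tx, ty, tz, spin, ...]. A call has 1 to 10 rows; each row shifts and turns the commanded pose from where the row before left it, along the tool's axes as they then stand; what a row does not reach is not made up. A row lasts 1/12 s, in which the tool goes at most 41.7 mm and 7.16 degrees, less where a joint would pass 70% of its speed; a pose out of reach is approached as far as the arm can. A call with a gripper value outside its range is refused whole. The fingers move at their own pace and stop on an object; "force" is the grip in N (left out, the last holds). Time passes only in rows, so rows that do not move let the fingers close. It gives the time, the measured TCP pose, the force, the opening and the grip force at its end, in the units of the state.
- manip.state(): the state, without advancing time (a new reading comes with each control period).
- cams.capture(name): name is "side" or "top"; returns a dict with "frame" (420x560x3 uint8, blue, green, red), "depth" (420x560 float32, mm along the optical axis (not along the pixel's ray), 0 where there is no reading), "vfov" (degrees; the focal length in pixels is half the picture's height over the tangent of half this angle, whatever the lens; pixels are square), "cx", "cy" (the principal point, pixels), "R" (3x3) and "t" (3): a world point X has camera coordinates R X + t. Camera axes: x right, y down, z forward; pixel columns grow to the right and rows downward; lengths in mm; the calibration is good to about 2 mm. A picture is of the moment at which its call begins.
- workorder.sign_off(): hands the job in; it is judged then, once.
Trained networks look in the newest picture that a camera, given by its name, has taken for a name from the list of things; names that differ only in an ending like _2 or _b are one class to them, and where a whole thing is asked for, a point or a joint stands for the part that bears it (a point fixed in the world has none). Each returns a list of dicts, best first, with "p" (0 to 1); they miss things now and then, are a little off and sometimes report something else, mostly with a low value. They report only what shows in the picture. A call takes as long as a camera call. They do not tell look-alikes from the thing itself.
- recognise(camera, query): "at" ([x, y, z] in mm, in world coordinates, good to about 4 mm: the middle of the surface that is visible of it).
- cut_out(camera, query): "region" (420x560 bool, what is visible of it).
- landmark_of(camera, query): "at" ([x, y, z] in mm, in world coordinates, good to about 4 mm: a listed point, or the origin of a listed thing).
The state is a dict: "time": time; "q": joint angles; "joint_velocities": joint speeds; "joint_efforts": joint torques, N m; "eef_pos": TCP position; "ee_rot": TCP orientation; "ft_force": force on the tool from outside, world axes, zero at the start; "torque": the same for the moment, N m; "finger_gap": finger opening in mm; "gripper_force": force on a finger pad.
Only numpy, scipy, OpenCV 4.12 (cv2) and the standard library are available. Lean on these libraries where they do the work, as an engineer would, in place of code of your own. Each camera call takes 0.05 s, during which the arm holds its last target. There are 200 camera calls.

## Working session

There is one attempt and no reset: what is moved stays moved. The work goes in short steps, Python scripts to look and compute and a tool call to move; the robot and the scene stay as the last step left them, time stands still between calls to the robot, and variables do not carry over. Pictures are saved under pics/ and viewed, at most 10 in all, crops included, and the job is handed in when it is done.

Besides the shell and the picture viewer there is one more tool, called after "Request:" as name(argument=value, ...) on one line, values as JSON. move_arm: Moves the arm, as the interface text tells. Its arguments: {"type":"object","properties":{"increments":{"type":"array"},"force":{"type":"number"}},"required":["increments"]}

```bash
mkdir -p pics; ls
python3 - <<'E'
from rig import manip,cams,recognise,landmark_of
import cv2,numpy as np
s=manip.state();print(s['time'],s['eef_pos'],s['ee_rot'],s['finger_gap'])
ims=[]
for c in('top','side'):
    d=cams.capture(c);cv2.imwrite(f'pics/{c}0.png',d['frame'])
    print(c,d['vfov'],d['cx'],d['cy'],np.round(d['R'],3).tolist(),np.round(d['t'],1).tolist())
    for q in('chopper','blade_face','cane','stop_face','back_face','clamp_axis','lever_grip','tweezers','frit_jar','bowl'):
        print(q,[(np.round(r['at']).tolist(),round(r['p'],2)) for r in landmark_of(c,q)])
E
```

```text
pics
0.0 [ 247.28635447 -600.36351805  230.22564862] [-9.81013569e-04  9.80967957e-01  1.94167140e-01 -1.65901419e-04] 85.60441072225683
top 49.13085887445218 282.2504083116435 201.584689013399 [[0.001, -1.0, 0.006], [-0.985, -0.002, -0.174], [0.174, -0.005, -0.985]] [-14.9, 547.6, 1246.5]
chopper [([554.0, 42.0, 0.0], 0.96)]
blade_face [([588.0, 186.0, 28.0], 0.81)]
cane [([380.0, 52.0, 12.0], 0.69), ([322.0, 248.0, 4.0], 0.44)]
stop_face [([546.0, -3.0, 31.0], 0.76), ([532.0, -67.0, 47.0], 0.44)]
back_face [([529.0, -63.0, 46.0], 0.9)]
clamp_axis [([540.0, -33.0, 81.0], 0.82)]
lever_grip [([530.0, 43.0, 87.0], 0.79)]
tweezers [([478.0, 86.0, -5.0], 0.55), ([384.0, -381.0, -3.0], 0.22)]
frit_jar [([659.0, -68.0, -2.0], 0.62)]
bowl [([708.0, 59.0, -1.0], 0.76)]
side 42.81970992603058 280.0586900176707 220.8656194173453 [[-0.741, -0.671, -0.019], [-0.464, 0.532, -0.708], [0.485, -0.516, -0.706]] [385.0, 309.3, 1137.0]
chopper [([561.0, 44.0, 1.0], 0.76), ([709.0, 62.0, -1.0], 0.53)]
blade_face [([585.0, 187.0, 28.0], 0.81)]
cane [([571.0, 110.0, 28.0], 0.84), ([378.0, 51.0, 6.0], 0.49), ([322.0, 250.0, 6.0], 0.49), ([543.0, -396.0, 1.0], 0.34)]
stop_face [([542.0, -3.0, 25.0], 0.75)]
back_face [([532.0, -73.0, 48.0], 0.93)]
clamp_axis [([540.0, -33.0, 88.0], 0.68)]
lever_grip [([477.0, 85.0, 0.0], 0.74), ([528.0, 39.0, 83.0], 0.62)]
tweezers [([478.0, 88.0, 1.0], 0.87)]
frit_jar [([661.0, -73.0, -3.0], 0.75)]
bowl [([709.0, 59.0, 2.0], 0.64), ([573.0, 393.0, 0.0], 0.6)]
```

View pics/top0.png

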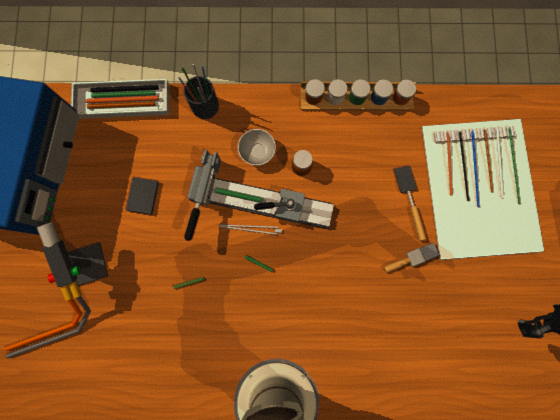

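View pics/side0.png

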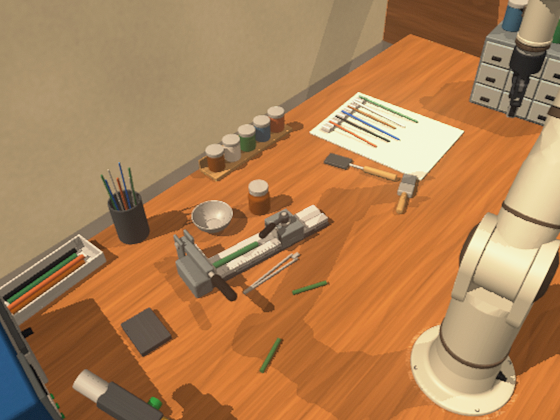

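The top view shows the chopper at about (190-335, 150-240). Its cane is the green rod in the trough at (235,194), the lever grip is at (267,205) and the hub at (291,199).

These could be mistaken for the parts:
- Cane: short green rods at (189,283) and (260,263), and rods in the tray at (120,95) and on the paper at (515,165).
- Lever grip: the blade's black grip at (192,222).

I choose the rod in the trough and the grip beside the hub, and will check both in a close crop and by depth.

```bash
cat > h.py <<'E'
import numpy as np,cv2
from rig import manip,cams
def cloud(c):
    d=cams.capture(c);f=210/np.tan(np.radians(d['vfov'])/2)
    v,u=np.mgrid[:420,:560];Z=d['depth']
    P=np.stack([(u-d['cx'])/f*Z,(v-d['cy'])/f*Z,Z],-1)
    R=np.array(d['R']);return (P-np.array(d['t']))@R, Z>0, d
def st():
    s=manip.state();w,x,y,z=s['ee_rot']
    from scipy.spatial.transform import Rotation as Ro
    M=Ro.from_quat([x,y,z,w]).as_matrix()
    print(round(s['time'],2),np.round(s['eef_pos'],1),'toolx',np.round(M[:,0],3),'tooly',np.round(M[:,1],3),'z',np.round(M[:,2],3),'F',np.round(s['ft_force'],1),'T',np.round(s['torque'],2),round(s['finger_gap'],1));return s,M
E
python3 - <<'E'
from h import *
O=np.array([558,42.]);yaw=np.radians(-12.6)
for c in('top','side'):
    X,ok,d=cloud(c)
    g=X-np.array([*O,0]);ax=np.array([np.cos(yaw),np.sin(yaw)]);ay=np.array([-np.sin(yaw),np.cos(yaw)])
    lx=g[...,0]@np.array(1) if 0 else g[...,:2]@ax; ly=g[...,:2]@ay; z=X[...,2]
    near=ok&(abs(lx)<70)&(abs(ly)<230)
    for n,m in {'ways':near&(z>21)&(z<31)&(ly<100)&(abs(lx)<50),'cartop':near&(z>51)&(z<60)&(ly<20)&(ly>-160),'lever':near&(z>78)&(z<105)&(ly<60)&(ly>-160)}.items():
        p=X[m][:,:2].astype(np.float32)
        print(c,n,len(p),np.round(X[m].mean(0),1) if len(p) else'',cv2.minAreaRect(p) if len(p)>5 else '', 'lx',np.round(np.percentile(lx[m],[2,98]),1),'ly',np.round(np.percentile(ly[m],[2,98]),1),'z98',np.round(np.percentile(z[m],[50,98]),1))
    if c=='top':
        b=d['frame'];cv2.imwrite('pics/crop.png',cv2.resize(b[140:260,170:350],None,fx=4.4,fy=4.4,interpolation=cv2.INTER_CUBIC))
E
```

```text
top ways 1323 [545.5  -7.6  25.7] ((542.0531616210938, -6.5019073486328125), (302.02679443359375, 74.39337158203125), 76.80232238769531) lx [-33.8  29.2] ly [-197.5   95.9] z98 [25.6 30.3]
top cartop 521 [537.7 -37.6  55.7] ((538.8676147460938, -35.65818786621094), (69.78035736083984, 81.1007308959961), 77.78121948242188) lx [-40.9  37.2] ly [-113.7  -47. ] z98 [55.8 59.7]
top lever 242 [532.6   8.5  88.1] ((534.2344970703125, 8.346687316894531), (22.62699317932129, 110.45421600341797), 4.868501663208008) lx [-38.9   6.4] ly [-89.1  11.8] z98 [88.  97.4]
side ways 1299 [540.9   9.1  25.6] ((541.5094604492188, -7.34063720703125), (304.7215881347656, 82.40772247314453), 75.148193359375) lx [-43.8  27.4] ly [-196.8   95.8] z98 [25.6 30. ]
side cartop 415 [529.5 -33.1  55.5] ((537.4351806640625, -35.9236946105957), (72.68159484863281, 85.3659896850586), 77.78821563720703) lx [-44.7  35.5] ly [-113.8  -46.1] z98 [55.6 59.6]
side lever 241 [528.4  12.4  87.8] ((532.0078735351562, 9.089401245117188), (25.84071922302246, 113.90463256835938), 4.022961616516113) lx [-42.2   4.9] ly [-90.   12.9] z98 [87.6 97.3]
```

View pics/crop.png

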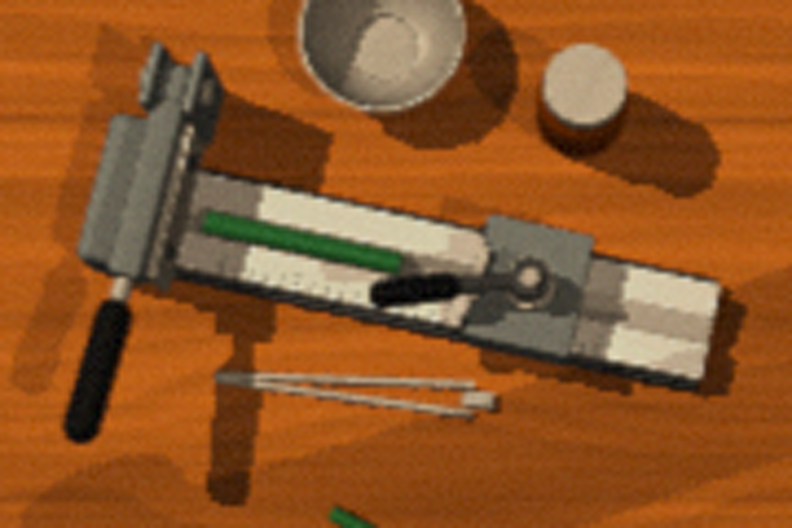

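The crop confirms it. The cane is the green rod in the trough (205-400, 215-270), and the clamp lever's black grip (372-458, 278-308) joins the hub at (532,283). The blade's grip at (95,370) is the look-alike. From depth, chopper yaw is about -12.4°, the hub is near (538.5,-35) and the lever is near 1.23 rad. Next I shut and turn the gripper, then approach.

Request:
move_arm(increments=[1,0,0,0,7,1,0,0,0,7,1,0,0,0,7,1,0,0,0,7,1,0,0,0,6.8,1,0.9,-3.5,0,0,1,0.9,-3.5,0,0,1,0.9,-3.5,0,0,1,0.9,-3.5,0,0,1,0.9,-3.5,0,0], force=60)

```text
time: 2.03
eef_pos: [329.8, -438.2, 231.5]
ee_rot: [0.0, 0.994, -0.108, 0.0]
ft_force: [0.6, 1.5, 0.9]
finger_gap: -0.0
gripper_force: 0.0
```

Request:
move_arm(increments=[1,0.9,-3.5,0,0,1,0.9,-3.5,0,0,1,0.9,-3.5,0,0,1,0.9,-3.5,0,0,1,0.9,-3.5,0,0,1,0.9,-3.5,0,0,1,0.9,-3.5,0,0,1,0.9,-3.5,0,0,1,0.9,-3.5,0,0,1,0.9,-3.5,0,0])

```text
time: 2.87
eef_pos: [492.9, -115.7, 231.7]
ee_rot: [0.0, 0.994, -0.108, 0.0]
ft_force: [1.5, -1.3, -0.8]
finger_gap: 0.0
gripper_force: 0.0
```

```bash
cat >> h.py <<'E'
ax=np.array([.9767,-.2147]);ay=np.array([.2147,.9767]);H=np.array([538.5,-35.])
def loc(p): d=np.array(p[:2])-H; return np.round([d@ax,d@ay],1)
E
python3 -c "
from h import *
s,M=st();print(loc(s['eef_pos']))"
```

```text
2.87 [ 492.9 -115.7  231.7] toolx [ 0.977 -0.215  0.001] tooly [-0.215 -0.977  0.   ] z [ 0.001 -0.001 -1.   ] F [ 1.5 -1.3 -0.8] T [-0.04 -0.03  0.  ] 0.0
[-27.2 -88.6]
```

Request:
move_arm(increments=[1,0.9,-3.5,0,0,1,0.9,-3.5,0,0,1,0.9,-3.5,0,0,1,0.9,-3.5,0,0,1,0.9,-3.5,0,0,1,0,0,3,0,1,0,0,3,0,1,0,0,2,0,1,0,0,0,0,1,0,0,0,0])

```text
time: 3.7
eef_pos: [573.0, 44.0, 150.6]
ee_rot: [0.0, 0.994, -0.108, -0.001]
ft_force: [-0.0, 0.3, 0.7]
finger_gap: 0.1
gripper_force: 0.0
```

Run:
```python
from h import *
from rig import landmark_of
s,M=st();print(loc(s['eef_pos']))
d=cams.capture('side')
f=d['frame'];cv2.imwrite('pics/s1.png',cv2.resize(f[120:320,140:380],None,fx=3,fy=3))
```

```text
3.7 [573.   44.  150.6] toolx [ 0.977 -0.215 -0.002] tooly [-0.215 -0.977  0.   ] z [-0.002  0.    -1.   ] F [-0.   0.3  0.7] T [ 0.04 -0.05 -0.07] 0.1
[16.8 84.6]
```

View pics/s1.png

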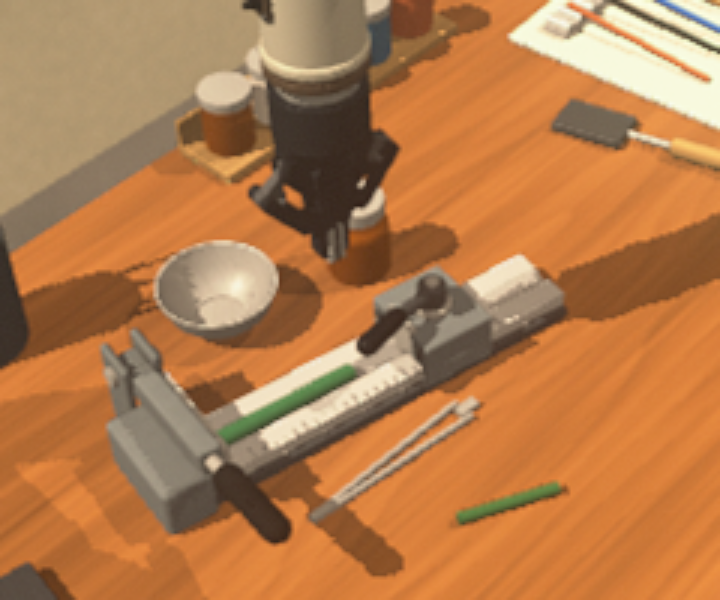

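The shut fingers stand above and behind the grip with the cane beneath them, clear on the +x side. Next I descend and push the lever open along its arc.

Request:
move_arm(increments=[1,0,0,2.5,0,1,0,0,2.5,0,1,0,0,2.5,0,1,0,0,0,0,1,-1,0.15,0,0,1,-1,0.15,0,0,1,-0.5,0.05,0,0,1,-0.5,0.05,0,0,1,-0.5,0.1,0,0,1,-0.5,0.1,0,0])

```text
time: 4.58
eef_pos: [536.0, 46.2, 78.1]
ee_rot: [-0.0, 0.994, -0.108, 0.003]
ft_force: [6.5, -1.8, 1.6]
finger_gap: 0.2
gripper_force: 2.5
```

Request:
move_arm(increments=[1,-0.5,0.15,0,0,1,-0.5,0.15,0,0,1,-0.45,0.2,0,0,1,-0.45,0.2,0,0,1,-0.4,0.3,0,0,1,-0.4,0.3,0,0,1,-0.4,0.3,0,0,1,-0.4,0.3,0,0,1,-0.3,0.3,0,0,1,-0.3,0.3,0,0])

```text
time: 5.42
eef_pos: [491.8, 32.2, 78.3]
ee_rot: [-0.001, 0.994, -0.108, 0.004]
ft_force: [7.0, 2.3, 2.2]
finger_gap: -0.8
gripper_force: 2.9
```

Request:
move_arm(increments=[1,-0.25,0.3,0,0,1,-0.25,0.3,0,0,1,-0.2,0.3,0,0,1,-0.2,0.3,0,0,1,0,0,0,0,1,0,0,0,0,1,0,0,0,0])

```text
time: 6.0
eef_pos: [478.5, 22.4, 77.5]
ee_rot: [-0.001, 0.994, -0.108, 0.002]
ft_force: [4.2, 1.8, 3.6]
finger_gap: -0.1
gripper_force: 2.7
```

Run:
```python
from h import *
from rig import landmark_of
s,M=st();print(loc(s['eef_pos']))
d=cams.capture('top')
print([(np.round(r['at']).tolist(),round(r['p'],2)) for q in('lever_grip','clamp_axis')for r in landmark_of('top',q)])
cv2.imwrite('pics/t2.png',cv2.resize(d['frame'][140:260,170:350],None,fx=3.5,fy=3.5))
```

```text
6.0 [478.5  22.4  77.5] toolx [ 0.977 -0.214  0.003] tooly [-0.214 -0.977 -0.002] z [ 0.004  0.001 -1.   ] F [4.2 1.8 3.6] T [ 0.47 -0.83  0.03] -0.1
[-70.9  43.2]
[]
```

View pics/t2.png

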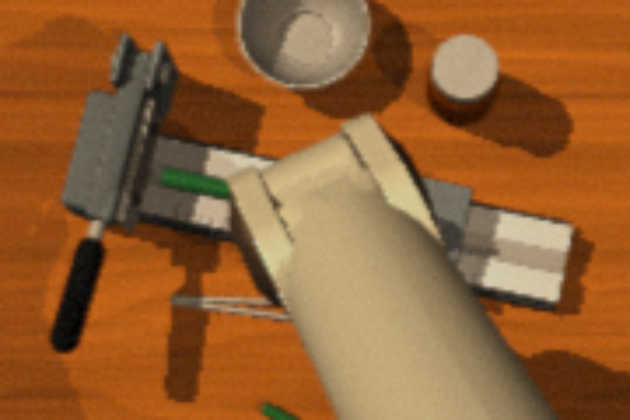

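The arm hides the lever in the top view. The tool is where the arc should have opened it, so I'll back off, rise, and look from the side.

Request:
move_arm(increments=[1,0.3,-0.8,0,0,1,0.7,-1,0,0,1,0,0,-3,0,1,0,0,-4,0,1,0,0,-2,0,1,0,0,0,0])

```text
time: 6.65
eef_pos: [492.6, 37.8, 169.8]
ee_rot: [-0.0, 0.994, -0.108, 0.002]
ft_force: [0.5, 0.4, 0.6]
finger_gap: -0.2
gripper_force: 0.0
```

Run:
```python
from h import *
from rig import landmark_of
s,M=st();print(loc(s['eef_pos']),np.round(s['q'],2))
X,ok,d=cloud('side')
for q in('lever_grip','clamp_axis','back_face','stop_face','cane'):
  print(q,[(np.round(r['at']).tolist(),loc(r['at']),round(r['p'],2)) for r in landmark_of('side',q)])
g=X[...,:2]-H;lx=g@ax;ly=g@ay;z=X[...,2]
m=ok&(z>80)&(z<98)&(lx>-110)&(lx<20)&(abs(ly)<100)
p=X[m];print(len(p),np.round(p.mean(0)),'lx',np.percentile(lx[m],[2,50,98]),'ly',np.percentile(ly[m],[2,50,98]))
cv2.imwrite('pics/s3.png',cv2.resize(d['frame'][120:320,140:380],None,fx=3,fy=3))
```

```text
6.65 [492.6  37.8 169.8] toolx [ 0.977 -0.214  0.004] tooly [-0.214 -0.977 -0.001] z [ 0.004 -0.    -1.   ] F [0.5 0.4 0.6] T [-0.01 -0.05  0.01] -0.2
[-60.5  61.2] [ 0.43  0.33 -0.66  1.99  0.26  0.89 -2.15]
lever_grip [([569.0, 111.0, 24.0], array([ -1.7, 148.9]), 0.4), ([388.0, -378.0, 2.0], array([ -73.9, -367.2]), 0.17)]
clamp_axis [([540.0, -35.0, 83.0], array([ 1.2, -0.2]), 0.82)]
back_face [([530.0, -71.0, 47.0], array([ -0.9, -37.3]), 0.56), ([478.0, 88.0, -0.0], array([-85.8, 106.9]), 0.2)]
stop_face [([547.0, -3.0, 26.0], array([ 1.4, 32.8]), 0.57)]
cane [([569.0, 113.0, 27.0], array([ -2.1, 151.4]), 0.85), ([323.0, 248.0, 4.0], array([-271.7,  230.3]), 0.74), ([378.0, 50.0, 6.0], array([-174.6,   49.1]), 0.49)]
202 [491. -10.  89.] lx [-98.11262709 -58.37696166   4.40516397] ly [-10.47092677  15.63936933  30.77349825]
```

View pics/s3.png

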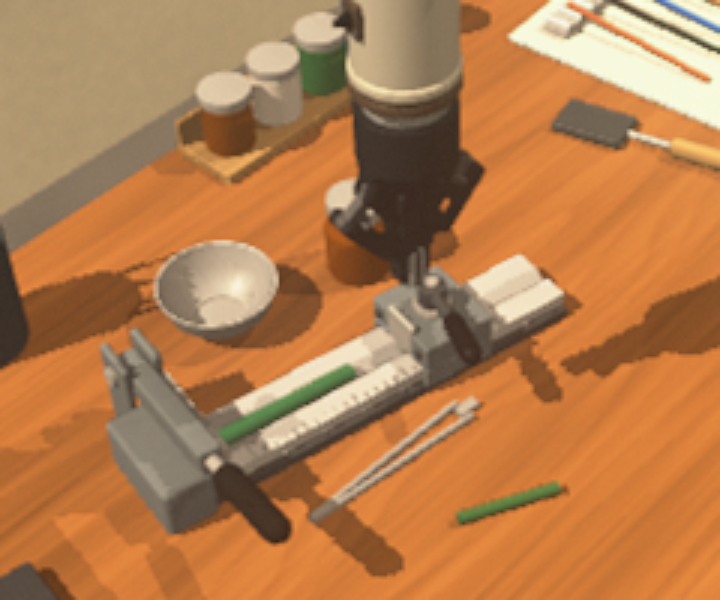

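The lever is open: its grip now points to the chopper's -x at crop pixel (465,335), about 0.2 rad. Cane and carriage haven't moved. I turn the tool 90° so the knuckles stay clear of the hub, and go behind the carriage.

Request:
move_arm(increments=[1,0,0,0,-7,1,0,0,0,-7,1,0,0,0,-7,1,0,0,0,-7,1,0,0,0,-7,1,0,0,0,-7,1,0,0,0,-7,1,0,0,0,-7,1,0,0,0,-7,1,0,0,0,-7])

```text
time: 7.78
eef_pos: [489.5, 36.8, 165.2]
ee_rot: [-0.001, 0.875, 0.484, -0.001]
ft_force: [-0.4, 0.1, 0.4]
finger_gap: 0.1
gripper_force: 0.0
```

Request:
move_arm(increments=[1,0,0,0,-7,1,0,0,0,-7,1,0,0,0,-6,1,-3.3,1.5,0,0,1,-3.3,1.5,0,0,1,-3.3,1.5,0,0,1,-3.3,1.5,0,0,1,0,0,0,0])

```text
time: 8.45
eef_pos: [520.6, -114.2, 164.5]
ee_rot: [0.0, 0.783, 0.622, -0.002]
ft_force: [-0.2, -1.4, -0.1]
finger_gap: -0.0
gripper_force: 0.0
```

```bash
python3 -c "
from h import *
s,M=st();print(loc(s['eef_pos']),np.round(s['q'],2))"
```

```text
8.45 [ 520.6 -114.2  164.5] toolx [ 0.226  0.974 -0.003] tooly [ 0.974 -0.226 -0.002] z [-0.002 -0.002 -1.   ] F [-0.2 -1.4 -0.1] T [-0.03  0.05 -0.  ] -0.0
[ -0.5 -81.2] [ 0.9   0.51 -0.94  1.89  0.5   0.99 -0.49]
```

Request:
move_arm(increments=[1,0,0,3.5,0,1,0,0,3.5,0,1,0,0,3,0,1,0,0,2.4,0,1,0,0,0,0,1,1,0,0,0,1,1,0,0,0,1,0.7,0,0,0,1,0.3,0,0,0,1,0.3,0,0,0])

```text
time: 9.28
eef_pos: [528.4, -73.5, 43.7]
ee_rot: [0.001, 0.779, 0.627, -0.0]
ft_force: [-2.6, -6.1, 4.3]
finger_gap: -0.1
gripper_force: 2.7
```

Request:
move_arm(increments=[1,0.3,0,0,0,1,0.3,0,0,0,1,0.3,0,0,0,1,0.3,0,0,0,1,0.3,0,0,0,1,0.3,0,0,0,1,0.3,0,0,0,1,0.3,0,0,0,1,0.3,0,0,0,1,0.3,0,0,0])

```text
time: 10.12
eef_pos: [534.6, -44.9, 43.7]
ee_rot: [0.001, 0.78, 0.626, -0.0]
ft_force: [-2.1, -4.6, 4.0]
finger_gap: 0.1
gripper_force: 2.6
```

```bash
cat > look.py <<'E'
from h import *
from rig import landmark_of
s,M=st();print(loc(s['eef_pos']))
for c in('top','side'):
  cams.capture(c)
  for q in('clamp_axis','stop_face','cane','blade_face','lever_grip'):
    print(c,q,[(np.round(r['at']).tolist(),loc(r['at']),round(r['p'],2)) for r in landmark_of(c,q)][:2])
E
python3 look.py
```

```text
10.12 [534.6 -44.9  43.7] toolx [ 0.216  0.976 -0.003] tooly [ 0.976 -0.216  0.002] z [ 0.001 -0.003 -1.   ] F [-2.1 -4.6  4. ] T [-0.92  0.56  0.04] 0.1
[ -1.6 -10.5]
top clamp_axis [([544.0, 1.0, 80.0], array([-2.1, 36.6]), 0.89)]
top stop_face [([552.0, 34.0, 29.0], array([-1.4, 70.6]), 0.92)]
top cane [([574.0, 109.0, 27.0], array([  3.8, 148.2]), 0.69), ([378.0, 52.0, 9.0], array([-176. ,   50.8]), 0.54)]
top blade_face [([587.0, 189.0, 26.0], array([ -1.1, 229.3]), 0.81)]
top lever_grip [([477.0, 35.0, 86.0], array([-74.9,  55.2]), 0.56), ([709.0, 54.0, -3.0], array([147.3, 124. ]), 0.42)]
side clamp_axis [([547.0, -0.0, 86.0], array([ 1.1, 35.9]), 0.9), ([662.0, -70.0, -3.0], array([128.5,  -7.8]), 0.46)]
side stop_face [([550.0, 34.0, 26.0], array([-3.7, 69.7]), 0.57)]
side cane [([570.0, 108.0, 29.0], array([1.00e-01, 1.46e+02]), 0.78), ([323.0, 250.0, 7.0], array([-271.8,  231.9]), 0.75)]
side blade_face [([587.0, 187.0, 28.0], array([ -0.3, 227.6]), 0.94)]
side lever_grip [([480.0, 38.0, 83.0], array([-73.1,  58.7]), 0.63), ([477.0, 85.0, 2.0], array([-86.2, 103.8]), 0.21)]
```

Request:
move_arm(increments=[1,0.3,0,0,0,1,0.3,0,0,0,1,0.3,0,0,0,1,0.3,0,0,0,1,0.3,0,0,0,1,0.3,0,0,0,1,0.1,0,0,0,1,0.1,0,0,0,1,0,0,0,0])

```text
time: 11.47
eef_pos: [538.6, -24.6, 42.3]
ee_rot: [0.0, 0.78, 0.626, -0.0]
ft_force: [0.1, -5.8, 3.5]
finger_gap: 0.0
gripper_force: 2.4
```

```bash
python3 look.py
```

```text
11.47 [538.6 -24.6  42.3] toolx [ 0.215  0.977 -0.001] tooly [ 0.977 -0.215  0.   ] z [ 0.    -0.001 -1.   ] F [ 0.1 -5.8  3.5] T [-1.01 -0.13  0.04] 0.0
[-2.1 10.2]
top clamp_axis [([551.0, 23.0, 81.0], array([-0.6, 59. ]), 0.83)]
top stop_face [([559.0, 52.0, 29.0], array([ 1.7, 89.6]), 0.86)]
top cane [([573.0, 116.0, 27.0], array([  1.5, 155.3]), 0.71), ([378.0, 53.0, 10.0], array([-175.8,   51.3]), 0.54)]
top blade_face [([588.0, 188.0, 25.0], array([  0.5, 228.4]), 0.85)]
top lever_grip [([482.0, 59.0, 87.0], array([-75.3,  79.5]), 0.55)]
side clamp_axis [([555.0, 20.0, 86.0], array([ 4.5, 57.1]), 0.78)]
side stop_face [([558.0, 54.0, 24.0], array([-0.2, 90.6]), 0.55), ([560.0, 38.0, 2.0], array([ 4.8, 76. ]), 0.5)]
side cane [([570.0, 118.0, 31.0], array([ -2.2, 156.5]), 0.72), ([379.0, 51.0, 5.0], array([-174.4,   49.6]), 0.63)]
side blade_face [([585.0, 188.0, 29.0], array([ -2.3, 227.3]), 0.91), ([392.0, -380.0, 4.0], array([ -69. , -368.7]), 0.61)]
side lever_grip [([484.0, 54.0, 84.0], array([-71.9,  75.3]), 0.72), ([710.0, 60.0, 1.0], array([146.9, 129.6]), 0.15)]
```

Request:
move_arm(increments=[1,0.05,0,0,0,1,0.05,0,0,0,1,0.05,0,0,0,1,0.05,0,0,0,1,0.05,0,0,0,1,0.05,0,0,0,1,0.05,0,0,0,1,0.05,0,0,0])

```text
time: 12.73
eef_pos: [539.4, -21.1, 42.3]
ee_rot: [0.0, 0.78, 0.626, -0.0]
ft_force: [-0.7, -5.3, 4.4]
finger_gap: 0.3
gripper_force: 2.9
```

Request:
move_arm(increments=[1,0.05,0,0,0,1,0.05,0,0,0])

```text
time: 12.9
eef_pos: [539.6, -20.1, 42.3]
ee_rot: [0.0, 0.78, 0.626, -0.0]
ft_force: [0.4, -5.5, 3.8]
finger_gap: 0.2
gripper_force: 2.9
```

Request:
move_arm(increments=[1,0.05,0,0,0,1,0.05,0,0,0])

```text
time: 13.07
eef_pos: [539.8, -19.1, 42.3]
ee_rot: [0.0, 0.78, 0.626, -0.0]
ft_force: [0.4, -6.2, 3.9]
finger_gap: 0.1
gripper_force: 2.9
```

Request:
move_arm(increments=[1,0.05,0,0,0,1,0.05,0,0,0])

```text
time: 13.23
eef_pos: [540.0, -18.3, 42.3]
ee_rot: [0.001, 0.78, 0.626, -0.001]
ft_force: [0.0, -6.7, 4.5]
finger_gap: -0.1
gripper_force: 3.4
```

Request:
move_arm(increments=[1,0.05,0,0,0])

```text
time: 13.32
eef_pos: [540.0, -18.3, 42.3]
ee_rot: [0.001, 0.78, 0.626, -0.001]
ft_force: [0.5, -7.7, 5.8]
finger_gap: 0.0
gripper_force: 4.0
```

Request:
move_arm(increments=[1,0.05,0,0,0])

```text
time: 13.4
eef_pos: [540.0, -18.3, 42.3]
ee_rot: [0.001, 0.78, 0.626, -0.001]
ft_force: [-0.3, -8.6, 6.0]
finger_gap: 0.1
gripper_force: 4.5
```

Request:
move_arm(increments=[1,0.05,0,0,0])

```text
time: 13.48
eef_pos: [540.0, -18.3, 42.3]
ee_rot: [0.001, 0.78, 0.626, -0.002]
ft_force: [-1.9, -9.9, 7.1]
finger_gap: 0.3
gripper_force: 5.0
```

The tool stopped at y=-18.3 with the force rising steadily, so the cane is seated against the blade at roughly 5 N. I back off, rise, and go over to the lever's closing side.

Request:
move_arm(increments=[1,0,0,0,0,1,-1,0,0,0,1,-1,0,0,0,1,0,0,-3.5,0,1,0,0,-3.5,0,1,0,0,-3.5,0,1,1.3,-2.8,0,0,1,1.3,-2.8,0,0,1,1.3,-2.8,0,0,1,0,0,0,0])

```text
time: 14.32
eef_pos: [456.5, 24.8, 146.6]
ee_rot: [-0.002, 0.777, 0.629, -0.002]
ft_force: [0.0, 0.6, 0.2]
finger_gap: 0.1
gripper_force: 0.0
```

```bash
python3 look.py
```

```text
14.32 [456.5  24.8 146.6] toolx [ 0.208  0.978 -0.   ] tooly [ 0.978 -0.208 -0.004] z [-0.004  0.001 -1.   ] F [0.  0.6 0.2] T [ 0.01  0.03 -0.  ] 0.1
[-92.9  40.8]
top clamp_axis []
top stop_face []
top cane [([572.0, 124.0, 25.0], array([ -1.1, 162.6]), 0.66), ([381.0, 54.0, 10.0], array([-173. ,   53.2]), 0.5)]
top blade_face [([587.0, 187.0, 28.0], array([ -0. , 227.5]), 0.55)]
top lever_grip []
side clamp_axis [([544.0, -10.0, 46.0], array([ 0.2, 25.7]), 0.63), ([552.0, 30.0, 85.0], array([-0.7, 66. ]), 0.58)]
side stop_face [([558.0, 59.0, 24.0], array([-0.7, 96.3]), 0.8)]
side cane [([320.0, 250.0, 6.0], array([-274.4,  231.3]), 0.75), ([379.0, 51.0, 9.0], array([-174.6,   49.4]), 0.71)]
side blade_face [([588.0, 192.0, 28.0], array([ -0.8, 232.4]), 0.61), ([660.0, -73.0, -5.0], array([126.8, -10.9]), 0.31)]
side lever_grip [([485.0, 63.0, 81.0], array([-73.6,  84.6]), 0.72), ([572.0, 393.0, -1.0], array([-59.1, 424.9]), 0.42)]
```

Request:
move_arm(increments=[1,0,0.5,2.5,0,1,0,0.5,2.5,0,1,0,0,2.3,0,1,0,0,0,0,1,0.6,0.05,0,0,1,0.6,0.05,0,0,1,0.4,0,0,0,1,0.4,0,0,0,1,0.4,0,0,0,1,0.4,0,0,0])

```text
time: 15.75
eef_pos: [479.6, 44.4, 75.1]
ee_rot: [0.002, 0.78, 0.626, -0.001]
ft_force: [0.2, -6.8, 3.1]
finger_gap: 0.2
gripper_force: 2.7
```

```bash
python3 -c "
from h import *
s,M=st();print(loc(s['eef_pos'])-[0,62.6])"
```

```text
15.75 [479.6  44.4  75.1] toolx [ 0.216  0.976 -0.003] tooly [ 0.976 -0.216  0.001] z [ 0.001 -0.003 -1.   ] F [ 0.2 -6.8  3.1] T [-1.28  0.06 -0.01] 0.2
[-74.6   2.4]
```

Request:
move_arm(increments=[1,0.35,0,0,0,1,0.35,0,0,0,1,0.35,0,0,0,1,0.35,0.05,0,0,1,0.35,0.05,0,0,1,0.3,0.1,0,0,1,0.3,0.1,0,0,1,0.3,0.1,0,0])

```text
time: 16.42
eef_pos: [488.2, 68.2, 74.4]
ee_rot: [0.001, 0.78, 0.626, -0.002]
ft_force: [-1.6, -6.2, 2.2]
finger_gap: -0.1
gripper_force: 2.8
```

```bash
cat > t.py <<'E'
from h import *
from rig import landmark_of
s,M=st();P=s['eef_pos'];hub=H+62.6*ay
r=np.array([P[0],P[1]])-hub;F=np.array(s['ft_force']);T=np.array(s['torque'])
print('rel',loc(P)-[0,62.6],'Fx,Fy chopper',np.round([F[:2]@ax,F[:2]@ay],1),'M about hub via TCP',round((r[0]*F[1]-r[1]*F[0])/1000,3))
cams.capture('side')
for q in('clamp_axis','lever_grip','stop_face'):
    for o in landmark_of('side',q)[:1]: print(q,loc(o['at'])-[0,62.6],round(o['p'],2))
E
python3 t.py
```

```text
16.42 [488.2  68.2  74.4] toolx [ 0.217  0.976 -0.005] tooly [ 0.976 -0.217 -0.001] z [-0.002 -0.004 -1.   ] F [-1.6 -6.2  2.2] T [-1.38  0.28 -0.09] -0.1
rel [-71.3  27.4] Fx,Fy chopper [-0.2 -6.4] M about hub via TCP 0.465
clamp_axis [ 1.9 -0.3] 0.85
lever_grip [-59.8  45.2] 0.67
stop_face [ 0.6 36.5] 0.96
```

Request:
move_arm(increments=[1,0.3,0.1,0,0,1,0.3,0.1,0,0,1,0.3,0.15,0,0,1,0.3,0.15,0,0,1,0.3,0.15,0,0])

```text
time: 17.03
eef_pos: [497.1, 82.0, 74.1]
ee_rot: [0.001, 0.78, 0.626, -0.002]
ft_force: [-2.8, -5.7, 2.0]
finger_gap: -0.3
gripper_force: 2.7
```

```bash
python3 t.py
```

```text
17.03 [497.1  82.   74.1] toolx [ 0.217  0.976 -0.004] tooly [ 0.976 -0.217 -0.002] z [-0.003 -0.004 -1.   ] F [-2.8 -5.7  2. ] T [-1.12  0.67 -0.06] -0.3
rel [-65.6  42.7] Fx,Fy chopper [-1.5 -6.2] M about hub via TCP 0.467
clamp_axis [-0.1  0. ] 0.9
lever_grip [0.9 1.1] 0.52
stop_face [-1.7 35.5] 0.93
```

Request:
move_arm(increments=[1,0.2,0.22,0,0,1,0.2,0.22,0,0,1,0.2,0.22,0,0])

```text
time: 17.48
eef_pos: [504.7, 87.2, 74.1]
ee_rot: [0.0, 0.78, 0.626, -0.002]
ft_force: [-3.9, -5.5, 2.0]
finger_gap: -0.2
gripper_force: 2.6
```

```bash
python3 t.py
```

```text
17.48 [504.7  87.2  74.1] toolx [ 0.216  0.976 -0.003] tooly [ 0.976 -0.216 -0.002] z [-0.002 -0.003 -1.   ] F [-3.9 -5.5  2. ] T [-1.12  0.7  -0.08] -0.2
rel [-59.2  49.5] Fx,Fy chopper [-2.6 -6.2] M about hub via TCP 0.493
lever_grip [-39.5  64.6] 0.42
stop_face [-1.1 34.3] 0.65
```

Request:
move_arm(increments=[1,0.15,0.25,0,0,1,0.15,0.25,0,0])

```text
time: 17.85
eef_pos: [510.1, 89.8, 74.1]
ee_rot: [-0.0, 0.779, 0.626, -0.001]
ft_force: [-4.5, -3.6, 1.7]
finger_gap: 0.0
gripper_force: 2.8
```

Request:
move_arm(increments=[1,0.13,0.25,0,0,1,0.13,0.25,0,0])

```text
time: 18.02
eef_pos: [515.1, 91.5, 74.0]
ee_rot: [-0.0, 0.779, 0.627, -0.002]
ft_force: [-6.3, -3.9, 3.8]
finger_gap: -0.1
gripper_force: 3.7
```

```bash
python3 t.py
```

```text
18.02 [515.1  91.5  74. ] toolx [ 0.215  0.977 -0.002] tooly [ 0.977 -0.215 -0.003] z [-0.003 -0.001 -1.   ] F [-6.3 -3.9  3.8] T [-0.81  1.39 -0.04] -0.1
rel [-50.   55.9] Fx,Fy chopper [-5.3 -5.1] M about hub via TCP 0.552
clamp_axis [ 1.6 -0.5] 0.9
lever_grip [-32.4  73.4] 0.4
stop_face [ 0.5 34.6] 0.68
```

Request:
move_arm(increments=[1,0.1,0.25,0,0,1,0.1,0.25,0,0])

```text
time: 18.38
eef_pos: [519.6, 92.6, 74.0]
ee_rot: [-0.001, 0.779, 0.627, -0.002]
ft_force: [-8.5, -2.9, 5.1]
finger_gap: -0.3
gripper_force: 4.5
```

```bash
python3 t.py
```

```text
18.38 [519.6  92.6  74. ] toolx [ 0.214  0.977 -0.002] tooly [ 0.977 -0.214 -0.004] z [-0.004 -0.001 -1.   ] F [-8.5 -2.9  5.1] T [-0.56  1.76 -0.02] -0.3
rel [-45.9  58. ] Fx,Fy chopper [-7.6 -4.6] M about hub via TCP 0.655
clamp_axis [1.3 2.4] 0.67
lever_grip [-25.9  70.5] 0.47
stop_face [-0.2 34.6] 0.92
```

Request:
move_arm(increments=[1,0.08,0.25,0,0,1,0.06,0.2,0,0])

```text
time: 18.75
eef_pos: [523.8, 93.5, 74.0]
ee_rot: [-0.001, 0.779, 0.627, -0.002]
ft_force: [-9.8, -2.1, 6.8]
finger_gap: -0.3
gripper_force: 5.2
```

```bash
python3 t.py
```

```text
18.75 [523.8  93.5  74. ] toolx [ 0.214  0.977 -0.002] tooly [ 0.977 -0.214 -0.005] z [-0.005 -0.001 -1.   ] F [-9.8 -2.1  6.8] T [-0.45  1.98 -0.04] -0.3
rel [-42.   59.8] Fx,Fy chopper [-9.1 -4.1] M about hub via TCP 0.717
clamp_axis [-0.6 -1.3] 0.92
lever_grip [-22.4  74.2] 0.61
stop_face [-0.9 31.7] 0.92
```

Locked with about 9.9 N square push (about 0.75 N m). I'll retreat and verify.

Request:
move_arm(increments=[1,-0.3,-1,0,0,1,-0.5,-1.5,0,0,1,-0.5,-1.5,0,0,1,0,0,-3.5,0,1,0,0,-3.5,0,1,-3,-3,-3.5,0,1,-3.5,-2,0,0,1,-3.5,0,0,0,1,-3.5,0,0,0,1,0,0,0,0])

```text
time: 19.78
eef_pos: [414.6, -33.1, 170.7]
ee_rot: [0.001, 0.782, 0.623, -0.001]
ft_force: [-0.3, -0.4, -0.6]
finger_gap: -0.2
gripper_force: 0.0
```

Request:
move_arm(increments=[1,-3.5,0,0,0,1,-3.5,0,0,0,1,-3.5,0,0,0,1,-3.5,0,0,0,1,0,0,0,0])

```text
time: 20.2
eef_pos: [385.2, -169.3, 171.0]
ee_rot: [0.001, 0.782, 0.623, -0.0]
ft_force: [0.4, 0.0, 0.1]
finger_gap: -0.0
gripper_force: 0.0
```

```bash
python3 look.py
python3 - <<'E'
from h import *
d=cams.capture('top');a=cv2.resize(d['frame'][140:260,170:350],None,fx=4.4,fy=4.4,interpolation=cv2.INTER_CUBIC)
cv2.imwrite('pics/t5.png',a)
# green pixels in chopper -> cane extent; blade face and carriage top from depth
for c in('top','side'):
    X,ok,d=cloud(c);g=X[...,:2]-H;lx=g@ax;ly=g@ay;z=X[...,2];b=d['frame'].astype(int)
    gr=ok&(b[...,1]>b[...,2]+20)&(b[...,1]>b[...,0]+15)&(abs(lx)<12)&(ly>60)&(ly<250)
    ct=ok&(z>52)&(z<59)&(abs(lx)<45)&(ly>0)&(ly<130)
    print(c,'green ly',np.round(np.percentile(ly[gr],[1,99]),1) if gr.any() else '', 'cartop ly',np.round(np.percentile(ly[ct],[1,99]),1) if ct.any() else '')
E
```

```text
20.2 [ 385.2 -169.3  171. ] toolx [ 0.223  0.975 -0.002] tooly [ 0.975 -0.223  0.002] z [ 0.001 -0.002 -1.   ] F [0.4 0.  0.1] T [-0.01 -0.02 -0.  ] -0.0
[-120.9 -164.1]
top clamp_axis [([554.0, 27.0, 84.0], array([ 1.9, 63.7]), 0.72), ([571.0, 393.0, 1.0], array([-59.9, 425.5]), 0.61)]
top stop_face [([559.0, 59.0, 28.0], array([-0.4, 96.6]), 0.56)]
top cane [([572.0, 120.0, 26.0], array([ -0.2, 158.4]), 0.67), ([378.0, 50.0, 7.0], array([-175.3,   48.5]), 0.67)]
top blade_face [([588.0, 189.0, 27.0], array([  0.3, 229.4]), 0.61)]
top lever_grip [([546.0, 103.0, 86.0], array([-22.6, 136.6]), 0.8)]
side clamp_axis [([551.0, 28.0, 85.0], array([-1.3, 64.1]), 0.98)]
side stop_face [([558.0, 61.0, 28.0], array([-2.1, 97.9]), 0.58)]
side cane [([378.0, 51.0, 6.0], array([-174.9,   49.6]), 0.74), ([572.0, 126.0, 30.0], array([ -1.4, 164.3]), 0.69)]
side blade_face [([586.0, 188.0, 29.0], array([ -1.7, 228.5]), 0.63), ([560.0, 40.0, 0.0], array([ 4.7, 77.5]), 0.6)]
side lever_grip [([550.0, 104.0, 87.0], array([-18.3, 138. ]), 0.78)]
top green ly [109.1 226.9] cartop ly [28.7 96.3]
side green ly [102.  211.6] cartop ly [28.2 97.4]
```

View pics/t5.png

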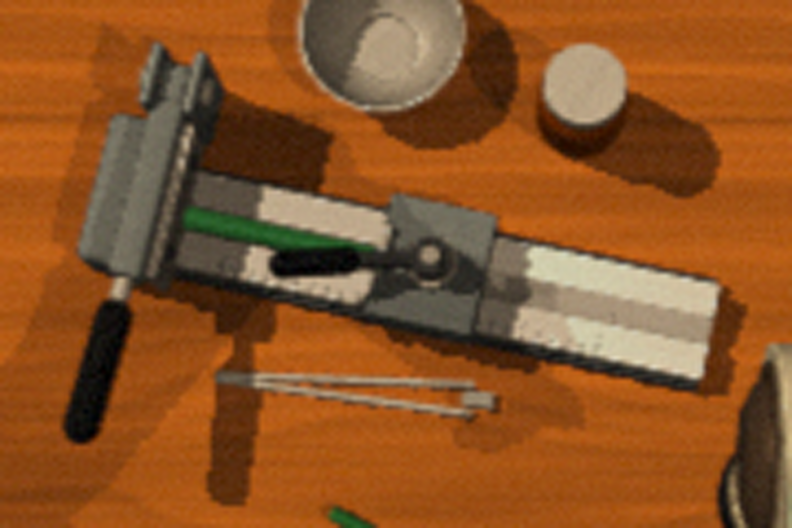

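The picture shows the cane (185-375, 205-250) tight between the blade and the stop. The lever is locked at (315,262), about 1.3 rad. The bystanders are where they were and the arm is clear, so I'll hand it in.

```bash
python3 -c "
from rig import workorder
print(workorder.sign_off())"
```

```text
the job is handed in; nothing more can be done
None
```

I set the stop to the pattern cane and handed the job in: the cane sits against the blade with no visible play, and the lever is locked at about 1.3 rad with roughly a 10 N push. The arm is clear and the bystanders in view did not move, but the sign-off returned no verdict.

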